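Turn the buffed flange discs over for their second side

TASK

The buffing motor is running: switch it off at the isolator toggle before you lift any flange disc. Send every disc on the cork mat through the twisted turn-over chute and lay each one, black face up, flat on the floor of the long tray, none on top of another. When all are in the tray, switch the isolator back on; leave the compound bar, the tin and the spanner where they are.

Things in the scene. Friction and masses are not known exactly. Their poses are not given: they have to be found in the camera images.
- disc0_c (a point): centre (half-way up) of a loose round steel flange disc, 44 mm diameter, 8 mm thick, 60 to 120 g. At the start it lies flat on the cork mat, bright face up. Its z axis points out of its bright polished face; the other face is black and raw. Absent (None) in some starts
- disc1_c (a point): centre (half-way up) of a loose round steel flange disc, 44 mm diameter, 8 mm thick, 60 to 120 g. At the start it lies flat on the cork mat, bright face up. Its z axis points out of its bright polished face; the other face is black and raw. Absent (None) in some starts
- disc2_c (a point): centre (half-way up) of a loose round steel flange disc, 44 mm diameter, 8 mm thick, 60 to 120 g. At the start it lies flat on the cork mat, bright face up. Its z axis points out of its bright polished face; the other face is black and raw. Absent (None) in some starts
- disc3_c (a point): centre (half-way up) of a loose round steel flange disc, 44 mm diameter, 8 mm thick, 60 to 120 g. At the start it lies flat on the cork mat, bright face up. Its z axis points out of its bright polished face; the other face is black and raw. Absent (None) in some starts
- disc4_c (a point): centre (half-way up) of a loose round steel flange disc, 44 mm diameter, 8 mm thick, 60 to 120 g. At the start it lies flat on the cork mat, bright face up. Its z axis points out of its bright polished face; the other face is black and raw. Absent (None) in some starts
- tray: fixed flat steel tray lined with plywood; origin under its centre on the bench, x along its length (260 mm outside), y across (136 mm outside). Floor 5 mm above the bench, rims 4 mm wide and only 12 mm above the bench
- chute: fixed turn-over chute; origin on the bench under its catch pan's centre, x horizontally downhill, y across, z up. From the top: a 55 degree aluminium feed plate, a cage of six steel rods twisted half a turn, flattening to 25 degrees and ending at x = -55 mm, 26 mm above the bench, and the catch pan. Slippery: a disc let go on the plate slides through by itself and lies turned over in the pan a second later
- feed (a point): point on the feed plate's upper surface over which a disc's centre is let go (within 10 mm, just above the plate; held level, its centre must be 38 mm or more above this point); about 0.27 m up, axes as the chute's. Cheeks 16 mm high, 116 mm apart; a 14 mm lip 28 mm up the slope; 22 mm down the slope the cheeks start to close in to the 48 mm mouth
- pan (a point): centre of the catch pan's floor, 6 mm above the bench, axes as the chute's. Smooth white floor 124 mm (x) by 170 mm (y), no side rims, and a 36 mm high end stop at x = +62 mm. Discs stop anywhere in it, up to 45 mm to a side and sometimes with an edge still on the cage's rod ends
- toggle (a joint): angle (rad) of the motor isolator's toggle handle about the y axis of the isolator box: 0 = on (leaning 0.7 rad from upright towards the box's -x), 1.4 = off (leaning 0.7 rad towards +x). Weighted over-centre: pushed past upright (0.7) it falls the rest of the way to the stop and stays; 1 to 2 N at the tip moves it
- toggle_tip (a point): tip end of the toggle handle, on its centre line 95 mm from the hinge; the grip is a black cylinder 24 mm in diameter over the last 50 mm
- isolator_box: fixed grey isolator box, 100 mm (x) by 70 mm (y), 45 mm high, origin under its centre; two steel cheeks to 65 mm high flank the handle's foot. The handle swings in its x-z plane
- toggle_hinge (a point): hinge point of the toggle, over the box's centre, 56 mm above the bench (axes as the box's)
- mat: fixed cork mat, 85 mm (x) by 330 mm (y), 3 mm thick, on which the discs start; origin under its centre
- compound_bar: bystander: loose bar of brown polishing compound, 100 x 40 x 35 mm, origin under its centre
- tin: bystander: loose dark tin, 60 mm diameter, 70 mm high, origin under its centre
- spanner: bystander: loose spanner lying on the bench, about 160 mm long along its x axis
Not all that is in view belongs to the job. Leave any pink look-alike of the part that bears disc0_c alone.

How it is judged:
By the outcome, as a careful person would: the job done as asked, in the order asked, and still so for the second after the job is handed in, with the robot touching nothing.
Of disc0, disc1, disc2, disc3, disc4 only 3 to 4 are there at a start; the rules pass over those that are not, and their reading is None.
At some moment in a run one of disc0, disc1, disc2, disc3, disc4 may be knocked a few centimetres aside while the robot is not near it.
It also fails if it takes over 210 s, if anything falls off the work surface, if the arm or the gripper's body presses on something with over 40 N, if the wrist force passes 120 N, or if a joint passes its speed limit or range.

ROBOT

A 7-joint arm with a two-finger parallel gripper is mounted at the origin on the work surface. World frame = base frame: x ahead of the robot, y to its left, z up, the work surface at z = 0. Lengths are in mm, angles in rad, forces in N, time in s.
With the tool pointing down it reaches from about 400 to 900 mm from the base axis. Payload 5.6 kg.
Tool frame: the origin (TCP) lies between the finger pads; the fingertips stand 22 mm ahead of it and the grasp point (between the pads) lies 3 mm ahead of it (tcp_to_tips is the distance from the TCP to the fingertips, in mm); z points along the fingers, y is the line along which they close (so a half turn about z gives the same grasp; the last joint's range is limited). The gripper opens to 92 mm and grips with 3 to 60 N. Pads are 20 mm wide; open, the fingers measure 128 mm over their backs; the gripper's body (75 mm by 189 mm) begins 69 mm behind the grasp point.
Start: joints at [1.298, 0.468, -0.012, 1.603, 0.006, 1.071, -0.056], TCP at [148.016, -632.929, 236.592] pointing down, gripper open.
Joint ranges: [-2.53, 2.53], [-0.31, 2.02], [-1.57, 1.55], [0.28, 2.44], [-1.29, 4.43], [0.15, 1.84], [-2.92, 2.92]. Speed limits (rad/s): [2.57, 2.57, 3.14, 3.14, 3.14, 3.14, 3.14].

INTERFACE

Orientations are given as a unit quaternion [x, y, z, w].
In Python, from plant import goto, movel, move_joints, set_gripper, pause, solve_ik, get_state, grab_frame, IKError, finish_job, spot_in, tcp_to_tips gives the robot as it stands. The module is installed in compiled form; this text tells all that it offers. Calls block until the motion is done:
- goto(position, orientation): joint-space move of the TCP to a pose.
- movel(position, attitude=None, rate=150, stop_force=None): straight line of the TCP; attitude=None keeps the orientation; rate is the mean speed in mm/s. With stop_force (N) it stops when the force on the tool has changed by that much, and returns True; else False.
- move_joints(angles): joint-space move.
- set_gripper(opening): finger opening in mm; the grip force is fixed at half the most; returns when the fingers have stopped.
- pause(seconds).
- solve_ik(position, orientation): joint angles nearest the present ones, or None.
- get_state(): the state.
- grab_frame(name): name is "scene" or "top" or "wrist"; returns a dict with "pixels" (400x640x3 uint8, blue, green, red), "depth" (400x640 float32, mm along the optical axis (not along the pixel's ray), 0 where there is no reading), "K" (3x3 intrinsics, pixels), "R" (3x3) and "t" (3): a world point X has camera coordinates R X + t; the wrist camera has in their place "tool_from_camera" (4x4, takes a point from camera to tool coordinates, whose origin is the TCP and whose axes are the flange's). Camera axes: x right, y down, z forward; pixel columns grow to the right and rows downward; lengths in mm; the calibration is good to about 2 mm. A picture is of the moment at which its call begins: read the wrist's pose just before it.
A pose or a line that the arm cannot do raises IKError and nothing moves.
- finish_job(): hands the job in; it is judged then, once.
Trained networks look in a picture, given as the dict that the camera call returned (one of the last four; its "shot" number tells which), for a name from the list of things; names that differ only in an ending like _2 or _b are one class to them, and where a whole thing is asked for, a point or a joint stands for the part that bears it (a point fixed in the world has none). Each returns a list of dicts, best first, with "p" (0 to 1); they miss things now and then, are a little off and sometimes report something else, mostly with a low value. They report only what shows in the picture. A call takes as long as a camera call. They do not tell look-alikes from the thing itself.
- spot_in(picture, thing): "position" ([x, y, z] in mm, in world coordinates, good to about 4 mm: the middle of the surface that is visible of it).
The state is a dict: "clock": time; "q": joint angles; "qvel": joint speeds; "joint_torque": joint torques, N m; "tool_pos": TCP position; "ee_rot": TCP orientation; "ft_force": force on the tool from outside, world axes, zero at the start; "wrist_torque": the same for the moment, N m; "grip_width": finger opening in mm; "grip_force": force on a finger pad.
Only numpy, scipy, OpenCV 4.12 (cv2) and the standard library are available. Lean on these libraries where they do the work, as an engineer would, in place of code of your own. Each camera call takes 0.05 s, during which the arm holds its last target. There are 200 camera calls.

## Working session

There is one attempt and no reset: what is moved stays moved. The work goes in short steps, each a Python script; the robot and the scene stay as the last script left them, time stands still between calls to the robot, and variables do not carry over. Pictures are saved under pics/ and viewed, at most 14 in all, crops included, and the job is handed in when it is done.

```bash
mkdir -p pics; cat > h.py <<'E'
import numpy as np, cv2
from plant import *
def pts(f):
    """world xyz map (400x640x3) for fixed cams"""
    K,R,t=map(np.array,(f["K"],f["R"],f["t"])); d=f["depth"]
    v,u=np.mgrid[:400,:640]
    c=np.stack([(u-K[0,2])/K[0,0]*d,(v-K[1,2])/K[1,1]*d,d],-1)
    return (c-t.ravel())@R
E
python3 - <<'E'
from h import *
np.set_printoptions(precision=1,suppress=True)
for n in("scene","top"):
    f=grab_frame(n); cv2.imwrite(f"pics/{n}0.png",f["pixels"])
    print(n,f["K"][0][0],np.array(f["R"]).tolist(),f["t"])
    for k in("disc0_c","tray","chute","toggle_tip","isolator_box","mat","compound_bar","tin","spanner"):
        print(k,[(round(r["p"],2),np.round(r["position"]).tolist()) for r in spot_in(f,k)][:7])
print(get_state())
E
```

```text
scene 411.899581378881 [[-0.8650345231610793, 0.5016786937464939, -0.005810506027559797], [0.39770415585073304, 0.6786011060581724, -0.6175208039213589], [-0.3058540144554924, -0.5364876765569149, -0.7865330856003595]] [ 469.1  -88.8 1391.5]
disc0_c [(0.68, [341.0, 236.0, 11.0]), (0.63, [565.0, 369.0, 8.0]), (0.52, [439.0, 234.0, 6.0]), (0.52, [492.0, 321.0, 12.0]), (0.44, [328.0, 152.0, 9.0])]
tray [(0.57, [529.0, -234.0, 5.0])]
chute [(0.72, [635.0, 203.0, 8.0])]
toggle_tip [(0.46, [495.0, -416.0, 112.0]), (0.22, [438.0, 102.0, 13.0])]
isolator_box [(0.63, [522.0, -386.0, 48.0]), (0.55, [634.0, 198.0, 6.0])]
mat [(0.66, [437.0, 117.0, 0.0]), (0.63, [522.0, -387.0, 45.0])]
compound_bar [(0.86, [777.0, -119.0, 37.0])]
tin [(0.8, [358.0, -183.0, 55.0])]
spanner [(0.74, [385.0, 381.0, 10.0])]
top 469.60883457542815 [[0.003464452471056391, -0.9999781030737901, -0.005638345681176589], [-0.982051802747665, -0.0023389485634281292, -0.18859688767230226], [0.18857957017963836, 0.006190532494243871, -0.9820384020079359]] [  -9.4  596.2 1293.5]
disc0_c [(0.72, [326.0, 151.0, 9.0]), (0.67, [441.0, 229.0, 16.0]), (0.65, [334.0, 241.0, 9.0]), (0.61, [566.0, 366.0, 9.0]), (0.57, [488.0, 323.0, 9.0])]
tray [(0.92, [524.0, -231.0, 6.0])]
chute [(0.74, [620.0, 162.0, 13.0])]
toggle_tip [(0.44, [485.0, -417.0, 116.0])]
isolator_box [(0.96, [518.0, -396.0, 50.0])]
mat [(0.97, [436.0, 108.0, 6.0])]
compound_bar [(0.76, [777.0, -128.0, 36.0])]
tin [(0.96, [353.0, -188.0, 63.0])]
spanner [(0.62, [382.0, 388.0, 8.0])]
{'clock': 1.0, 'q': array([ 1.3,  0.5, -0. ,  1.6,  0. ,  1.1, -0.1]), 'qvel': array([ 0.,  0.,  0., -0.,  0., -0.,  0.]), 'joint_torque': array([  0. , -52. ,  -0. , -24.4,  -0.1,   0. ,   0. ]), 'tool_pos': array([ 148. , -632.9,  236.6]), 'ee_rot': array([ 1. ,  0.1, -0. ,  0. ]), 'ft_force': array([ 0.1, -0.3, -0.8]), 'wrist_torque': array([-0., -0., -0.]), 'grip_force': 0.0, 'grip_width': 91.76638020525307}
```

View pics/top0.png

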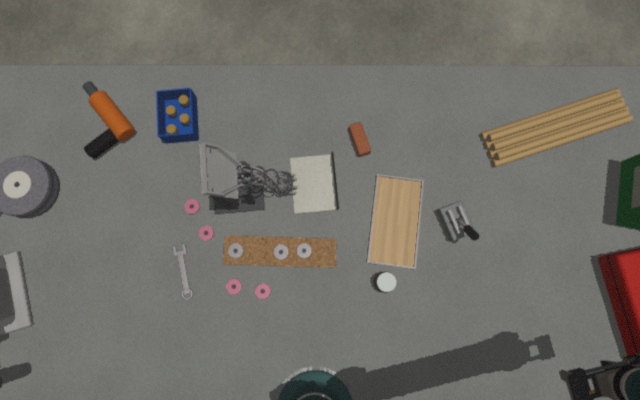

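View pics/scene0.png

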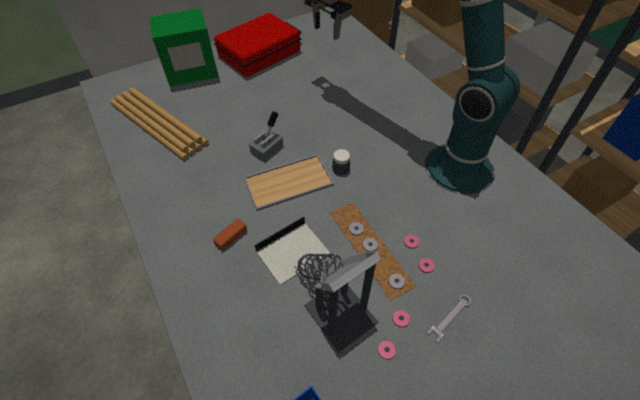

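The top view shows three steel discs on the mat at (235,250), (281,252) and (304,251), plus four pink look-alikes off the mat. The feed plate is near (215,170), the pan at (314,183), the tray at (396,222) and the isolator at (458,220) with its handle leaning to (475,235). Next I'll fit the fixed frames.

```bash
cat > m.py <<'E'
from h import *
np.set_printoptions(precision=1,suppress=True)
f=grab_frame("top"); P=pts(f); im=f["pixels"]; hsv=cv2.cvtColor(im,cv2.COLOR_BGR2HSV)
def rect(mask):
    n,l,s,_=cv2.connectedComponentsWithStats(mask.astype(np.uint8)); k=1+np.argmax(s[1:,4])
    q=P[l==k]; r=cv2.minAreaRect(q[:,:2].astype(np.float32)); return r,np.median(q,0),len(q)
def reg(x0,x1,y0,y1,z0,z1): 
    return (P[...,0]>x0)&(P[...,0]<x1)&(P[...,1]>y0)&(P[...,1]<y1)&(P[...,2]>z0)&(P[...,2]<z1)&(f["depth"]>0)
print("pan",rect(reg(480,800,-50,250,-5,20)&(hsv[...,1]<45)&(hsv[...,2]>150)))
print("panstop",rect(reg(480,800,-50,60,22,60)))
print("tray",rect(reg(380,680,-330,-130,-10,25)&(hsv[...,1]>45)))
print("box",rect(reg(440,600,-470,-310,35,52)))
g=reg(440,600,-480,-310,75,160); q=P[g]; print("handle",len(q),q[np.argsort(q[:,2])][::12])
g=reg(450,800,60,480,180,420); q=P[g]
print("chute high",len(q),q.min(0),q.max(0)); np.save("hi.npy",q); np.save("P.npy",P)
E
python3 m.py; python3 - <<'E'
import cv2
im=cv2.imread('pics/top0.png'); cv2.imwrite('pics/c1.png',cv2.resize(im[130:280,180:350],None,fx=4,fy=4,interpolation=cv2.INTER_CUBIC))
E
```

```text
pan (((639.63232421875, 13.56829833984375), (170.0066680908203, 120.55048370361328), 5.472973346710205), array([638.1,  12.6,   6.5]), 2121)
panstop (((699.4248046875, -48.57231903076172), (65.66903686523438, 5.309537410736084), 5.771935939788818), array([705.9, -49.1,  35.8]), 34)
tray (((527.2755126953125, -233.2174530029297), (132.32952880859375, 257.6646728515625), 82.7230224609375), array([ 524.9, -233.3,    5.3]), 3858)
box (((524.9154052734375, -403.2244873046875), (99.5123062133789, 71.81941223144531), 21.220661163330078), array([ 532.3, -394.1,   45. ]), 518)
handle 176 [[ 519.3 -403.5   75.1]
 [ 509.8 -414.5   83.5]
 [ 486.2 -406.9   95.4]
 [ 493.7 -405.4  101.7]
 [ 496.  -404.5  105.3]
 [ 495.4 -411.   110.6]
 [ 486.9 -406.9  113.6]
 [ 489.2 -422.   117.5]
 [ 478.  -412.4  120.5]
 [ 477.7 -416.6  124. ]
 [ 469.5 -434.3  125.7]
 [ 463.8 -422.4  128.5]
 [ 463.7 -416.6  130.1]
 [ 471.5 -416.5  131.8]
 [ 476.4 -423.6  135.4]]
chute high 2035 [552.5 163.3 180.3] [681.8 282.1 301.8]
```

View pics/c1.png

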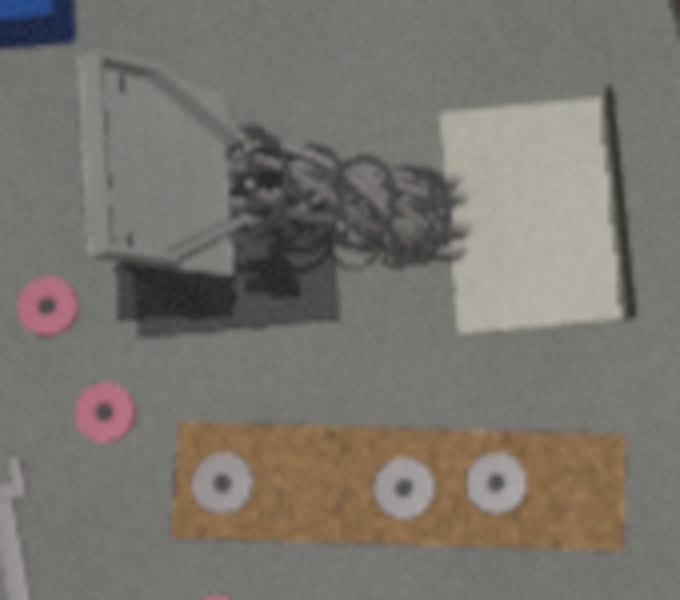

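```bash
cat >> h.py <<'E'
A=np.deg2rad(5.5); CX=np.array([np.sin(A),-np.cos(A),0]); CY=np.array([np.cos(A),np.sin(A),0]); C0=np.array([639.6,13.0,0])
def ch(p): return np.stack([(p-C0)@CX,(p-C0)@CY,p[...,2]],-1)
def unch(x,y,z): return C0+x*CX+y*CY+np.array([0,0,z])
E
python3 - <<'E'
from h import *
np.set_printoptions(precision=1,suppress=True)
q=ch(np.load("hi.npy"))
s=np.tan(np.deg2rad(55)); c=q[:,2]+q[:,0]*s   # plane: const
h,e=np.histogram(c,bins=np.arange(c.min(),c.max(),6)); print(np.c_[e[:-1],h][h>20])
m0=e[np.argmax(h)]+3
d=(c-m0)*np.cos(np.deg2rad(55)); along=(-q[:,0]*np.cos(np.deg2rad(55))+q[:,2]*np.sin(np.deg2rad(55)))
pl=abs(d)<4; B=np.c_[q[pl,0],q[pl,1],np.ones(pl.sum())]; print("fit",np.linalg.lstsq(B,q[pl,2],rcond=None)[0],pl.sum())
for a in np.arange(along.max()-90,along.max()+5,5):
    k=(abs(along-a)<2.5); 
    if k.sum()>3: print(a,"n",k.sum(),"x,z",np.median(q[k],0),"dmax",d[k].max(),"plate y",q[k&pl,1].min() if (k&pl).any() else 0,q[k&pl,1].max() if (k&pl).any() else 0,"cheeky",np.percentile(q[k&(d>6),1],[0,100]) if (k&(d>6)).any() else 0)
E
```

```text
[[-93.3 296. ]
 [-87.3 919. ]
 [-81.3 218. ]
 [-75.3  86. ]
 [-69.3 118. ]
 [-63.3 164. ]
 [-57.3  86. ]
 [-45.3  27. ]]
fit [ -1.4   0.  -85.3] 1378
302.3176300179231 n 72 x,z [-212.7   -3.4  220.2] dmax 19.00041884322658 plate y -60.67729972942225 60.30167752741861 cheeky [-45.6  43.4]
307.3176300179231 n 75 x,z [-216.    -8.3  224. ] dmax 16.43184647877794 plate y -61.03747696413073 43.704332756435505 cheeky [-46.1  48.7]
312.3176300179231 n 62 x,z [-218.5   -6.   228.2] dmax 16.87453656050459 plate y -61.51866285561706 43.09338847907244 cheeky [-49.2  49.1]
317.3176300179231 n 78 x,z [-221.4   10.2  232.1] dmax 17.414133753480506 plate y -62.189963359093575 49.620294399359594 cheeky [-52.2  51.2]
322.3176300179231 n 87 x,z [-224.5   -5.2  236.5] dmax 18.594125228859745 plate y -62.406325449474615 53.52676522319798 cheeky [-54.8  54.1]
327.3176300179231 n 71 x,z [-227.6    3.5  240.9] dmax 18.321559690636068 plate y -60.08678612424515 55.38620921299405 cheeky [-56.   54.8]
332.3176300179231 n 82 x,z [-230.     1.9  244.4] dmax 18.404396663726132 plate y -61.65943837797756 58.15469
[... 980 characters left out ...]
421077176758 cheeky [-61.9  62.3]
372.3176300179231 n 35 x,z [-251.2    9.5  277.4] dmax 16.437714948660723 plate y -62.19662480456727 57.79175867454351 cheeky [-62.1  61. ]
377.3176300179231 n 14 x,z [-244.   -1.  290.] dmax 21.563285100412816 plate y 0 0 cheeky [-62.1  60.3]
382.3176300179231 n 22 x,z [-249.5  -11.1  292.2] dmax 15.489369303828939 plate y -61.40668036681206 -61.40668036681206 cheeky [-62.7  60.3]
387.3176300179231 n 275 x,z [-256.4   -0.3  294.1] dmax 17.739050868584354 plate y -62.504382765435636 61.70972262594645 cheeky [-62.5  61.4]
392.3176300179231 n 31 x,z [-258.2   -4.1  296.4] dmax 16.260069410171905 plate y -59.3693211344702 51.697038920312266 cheeky [-41.5  58.7]
```

```bash
cat >> h.py <<'E'
from scipy.spatial.transform import Rotation as Ro
def down(d):
    """tool-down quaternion closing along horizontal direction d, half turn nearest present joints"""
    d=np.array(d,float); d/=np.linalg.norm(d); out=[]
    for s in (1,-1):
        y=s*d; z=np.array([0,0,-1.]); out.append(Ro.from_matrix(np.c_[np.cross(y,z),y,z]).as_quat())
    return out
def go(p,d):
    q0=np.array(get_state()["q"]); best=None
    for o in down(d):
        j=solve_ik(p,o)
        if j is not None:
            c=abs(np.array(j)-q0).max()
            if best is None or c<best[0]: best=(c,o)
    if best is None: raise IKError(str(p))
    goto(p,best[1])
BX=np.array([.932,.362,0]); BY=np.array([-.362,.932,0]); B0=np.array([524.9,-403.2,0])
def toggle(s):
    """s=+1 switch off, -1 switch on"""
    set_gripper(0)
    P=lambda x,z:B0+s*x*BX+np.array([0,0,z])
    go(P(-100,260),BY); movel(P(-100,130)); r=movel(P(-3,130),rate=100,stop_force=30)
    movel(P(-60,132)); movel(P(-100,260),rate=250); return r
def find(mask_fn=None):
    f=grab_frame("top"); return f,[(round(r["p"],2),np.array(r["position"])) for r in spot_in(f,"disc0_c")]
def isPink(f,p):
    c=f["R"]@p+np.ravel(f["t"]); u,v=(f["K"]@c)[:2]/c[2]; u,v=int(round(u)),int(round(v))
    w=f["pixels"][max(v-7,0):v+8,max(u-7,0):u+8].reshape(-1,3).astype(int); return np.mean(w[:,2]-w[:,1]>40)>.2,(u,v)
E
python3 - <<'E'
from h import *
np.set_printoptions(precision=1,suppress=True)
print(toggle(1)); s=get_state(); print(s["clock"],s["tool_pos"])
f,L=find(); f["R"]=np.array(f["R"]); f["K"]=np.array(f["K"])
cv2.imwrite("pics/top1.png",f["pixels"])
for p,x in L: print(p,x,isPink(f,x))
for r in spot_in(f,"toggle_tip"): print(r["p"],r["position"])
P=pts(f); g=cv2.cvtColor(f["pixels"],cv2.COLOR_BGR2HSV)
m=(abs(P[...,0]-440)<60)&(abs(P[...,1]-108)<180)&(g[...,1]<60)&(g[...,2]>100)&(P[...,2]>7)
n,l,st,ct=cv2.connectedComponentsWithStats(m.astype(np.uint8))
for k in range(1,n):
    if st[k,4]>40: q=P[l==k]; print("blob",st[k],(q.min(0)+q.max(0))/2,q.max(0)-q.min(0),np.median(q[:,2]))
E
```

```text
False
7.05 [ 432.1 -438.2  258.9]
0.71 [568.8 368.1   8.5] (np.True_, (192, 206))
0.68 [488.5 325.1   5.9] (np.True_, (206, 233))
0.65 [334.4 241.9   9.7] (np.True_, (232, 286))
0.63 [441.5 229.3  16.8] (np.False_, (237, 249))
0.61 [326.8 152.2   9.2] (np.True_, (263, 289))
0.36 [ 353.1 -187.5   66.2] (np.False_, (384, 280))
0.62 [559.3, -388.4, 114.7]
blob [228 243  15  15 153] [438.5 236.1  12.3] [40.9 41.6 10.5] 11.906034885946417
blob [296 243  15  15 157] [439.   37.8  12.8] [41.  40.9 11.6] 11.024766719212137
blob [273 244  15  16 161] [434.6 104.5  13.5] [43.6 40.8 12.5] 11.670889646045485
```

```bash
cat >> h.py <<'E'
X=np.array([1.,0,0]); Y=np.array([0,1.,0]); Z=np.array([0,0,1.])
FEED=unch(-243.4,0,264.)
def pick(x,y,d,z=26.5,op=72,up=380):
    set_gripper(op); go([x,y,150],d); st=movel([x,y,z],rate=110,stop_force=15); set_gripper(0); w=get_state()["grip_width"]
    movel([x,y,up],rate=300); return st,w,get_state()["grip_width"]
def feed():
    go(FEED+Z*130,CY); movel(FEED+Z*61,rate=120); pause(.2); w=get_state()["grip_width"]; set_gripper(62); movel(FEED+Z*130,rate=250); return w
def panblobs(f):
    P=pts(f); c=ch(P); g=cv2.cvtColor(f["pixels"],cv2.COLOR_BGR2HSV)
    m=(abs(c[...,0])<58)&(abs(c[...,1])<90)&(g[...,2]<110)&(c[...,2]>2)&(c[...,2]<30)
    n,l,st,_=cv2.connectedComponentsWithStats(m.astype(np.uint8)); out=[]
    for k in range(1,n):
        if st[k,4]>50: q=P[l==k]; out.append((st[k].tolist(),(q.min(0)+q.max(0))/2,q.max(0)-q.min(0),np.percentile(q[:,2],[5,50,95]),ch((q.min(0)+q.max(0))/2)))
    return out
E
python3 - <<'E'
from h import *
np.set_printoptions(precision=1,suppress=True)
print(pick(438.5,236.1,Y)); print(feed()); pause(1.2)
for n in("top","scene"):
    f=grab_frame(n); cv2.imwrite(f"pics/{n}2.png",f["pixels"])
    for b in panblobs(f): print(n,b)
print([(r["p"],np.round(r["position"])) for r in spot_in(f,"disc0_c")])
print(get_state()["clock"])
a=cv2.imread("pics/top2.png"); b=cv2.imread("pics/scene2.png")
cv2.imwrite("pics/j2.png",np.vstack([cv2.resize(a[110:270,180:400],(760,290*760//760)),cv2.resize(b[180:380,220:440],(760,300))]))
E
```

```text
(False, 42.63262183056702, 42.52319237392567)
42.86370204888129
top ([312, 176, 14, 13, 117], array([640.4,  -6.4,  14.7]), array([37.5, 38.8, 11.6]), array([10.1, 14.3, 18.3]), array([19.4, -1.1, 14.7]))
scene ([283, 241, 14, 13, 136], array([642.1,  -6.3,  11.8]), array([40.9, 41.8, 14.1]), array([ 6.8, 13.6, 17.3]), array([19.4,  0.7, 11.8]))
[(0.68, array([639.,  -6.,  11.])), (0.63, array([494., 319.,  12.])), (0.61, array([572., 367.,  10.])), (0.6, array([343., 237.,   7.])), (0.48, array([325., 153.,   9.]))]
18.2917
```

View pics/j2.png

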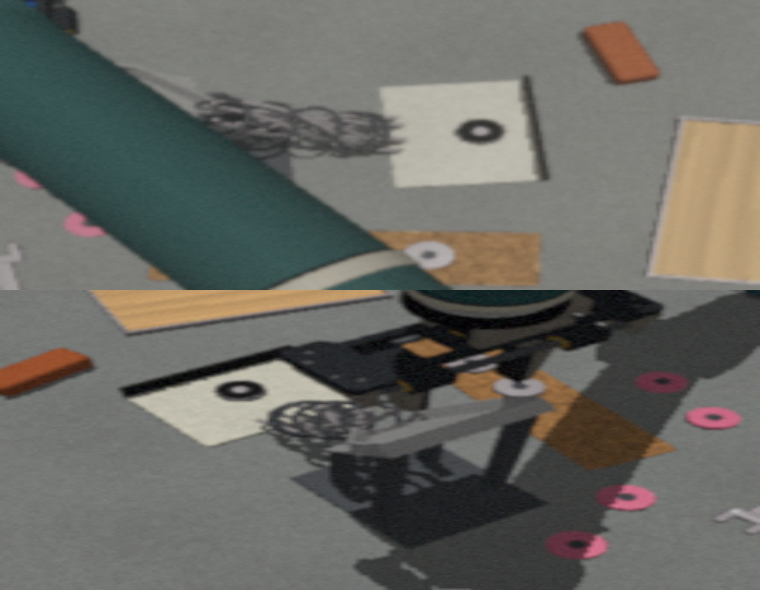

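The disc lies black face up in the pan, at crop pixel (480,131), which is world (641,-6.5). Next I'll pick it, place it in the tray and check.

```bash
cat >> h.py <<'E'
TL=np.array([.992,-.127,0]); TS=np.array([.127,.992,0]); T0=np.array([527.,-233.,0])
def toTray(p,s,d=CY,z=29.3):
    r=pick(p[0],p[1],d,z=z,op=66,up=220)
    t=T0+s*TL; go(t+Z*120,TS); movel(t+Z*(z-.3),rate=110,stop_force=15); w=get_state()["grip_width"]; set_gripper(60); movel(t+Z*160,rate=250); return r,w
E
python3 - <<'E'
from h import *
np.set_printoptions(precision=1,suppress=True)
go([560,0,390],CY)
print(toTray([641.2,-6.4],75),get_state()["clock"])
go([400,-330,300],TS)
f=grab_frame("top"); cv2.imwrite("pics/top3.png",f["pixels"])
P=pts(f); g=cv2.cvtColor(f["pixels"],cv2.COLOR_BGR2HSV)
m=(abs(P[...,0]-440)<90)&(abs(P[...,1]-108)<220)&(g[...,1]<60)&(g[...,2]>100)&(P[...,2]>7)
n,l,st,ct=cv2.connectedComponentsWithStats(m.astype(np.uint8))
for k in range(1,n):
    if st[k,4]>40: q=P[l==k]; print("blob",st[k],(q.min(0)+q.max(0))/2,q.max(0)-q.min(0),np.median(q[:,2]))
E
```

```text
((False, 42.6269961285394, 42.70061142986294), 43.14924640338241) 26.2083
blob [296 243  15  16 155] [437.7  37.8  12.6] [43.6 40.6 11.1] 11.146816993089931
blob [273 244  15  16 158] [434.6 104.7  13.1] [43.5 40.9 12.2] 11.497430962623373
```

View pics/top3.png

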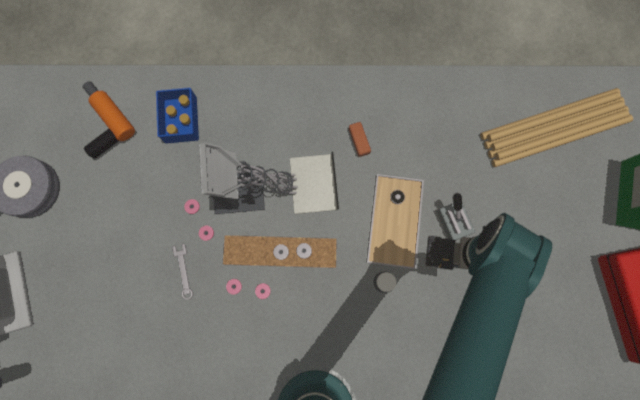

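The first disc is in the tray at (397,197), black face up, and the toggle is off. The other two are still on the mat at (281,252) and (304,251).

```bash
cat > cyc.py <<'E'
from h import *
import sys
np.set_printoptions(precision=1,suppress=True)
def cycle(x,y,d,s,tag):
    print(pick(x,y,d)); w=feed(); print("feed",w); pause(1.2)
    B=[]
    for n in("top","scene"):
        f=grab_frame(n); cv2.imwrite(f"pics/{n}{tag}.png",f["pixels"])
        b=panblobs(f); print(n,*b,sep="\n  "); B.append(b)
    print([(round(r["p"],2),np.round(r["position"])) for r in spot_in(f,"disc0_c")])
    ok=all(len(b)==1 and min(b[0][2][:2])>34 and max(b[0][2][:2])<48 and b[0][3][1]<16 for b in B) and np.linalg.norm(B[0][0][1]-B[1][0][1])<7
    c=B[0][0][4] if B[0] else [99]
    if not ok or c[0]<-20: print("STOP, look"); return
    go([560,0,390],CY); print(toTray((B[0][0][1]+B[1][0][1])/2,s),get_state()["clock"])
    go([400,-330,300],TS)
    f=grab_frame("top"); cv2.imwrite(f"pics/tray{tag}.png",f["pixels"])
    P=pts(f); g=cv2.cvtColor(f["pixels"],cv2.COLOR_BGR2HSV)
    m=(abs(P[...,0]-440)<90)&(abs(P[...,1]-108)<220)&(g[...,1]<60)&(g[...,2]>100)&(P[...,2]>7)
    n,l,st,ct=cv2.connectedComponentsWithStats(m.astype(np.uint8))
    for k in range(1,n):
        if st[k,4]>40: q=P[l==k]; print("blob",st[k],(q.min(0)+q.max(0))/2,q.max(0)-q.min(0))
E
python3 -c "
from cyc import *
cycle(434.6,104.6,X,0,'4')"
```

```text
(False, 42.29764090333233, 42.61670481277253)
feed 43.010881198007624
top
  ([310, 177, 13, 13, 112], array([638.4,   1.1,  14.2]), array([36.4, 35.9, 16. ]), array([ 9.8, 14.7, 19.4]), array([11.8, -2.4, 14.2]))
scene
  ([284, 243, 15, 13, 132], array([641. ,   3.4,  10.8]), array([38.9, 38.7, 15. ]), array([ 9. , 14.3, 17.5]), array([ 9.7,  0.5, 10.8]))
[(0.76, array([493., 322.,  13.])), (0.64, array([340., 236.,   7.])), (0.63, array([567., 368.,   9.])), (0.44, array([327., 154.,  12.]))]
((False, 42.71685587989833, 42.691054170664124), 42.81562755149691) 44.5583
blob [296 243  16  15 160] [439.   36.5  13.7] [41.  43.6 13.3]
```

```bash
python3 -c "
from cyc import *
cycle(438.6,37.2,X,-75,'5')"
```

```text
(False, 42.7727195845149, 42.63493622927088)
feed 42.30340977038748
top
  ([308, 176, 13, 14, 117], array([639.3,   7.1,  13.3]), array([40.7, 36. , 15.7]), array([ 8.6, 14. , 19.4]), array([ 5.9, -0.8, 13.3]))
scene
  ([285, 244, 14, 13, 136], array([641. ,   6. ,  11.7]), array([39.4, 39.8, 14.3]), array([ 8.1, 13.4, 17.2]), array([ 7.1,  0.7, 11.7]))
[(0.78, array([492., 320.,  11.])), (0.75, array([339., 232.,  10.])), (0.67, array([569., 368.,  12.])), (0.6, array([326., 152.,  10.]))]
((False, 42.721739576076104, 42.25750574816277), 42.3843474360123) 62.8
```

View pics/tray5.png

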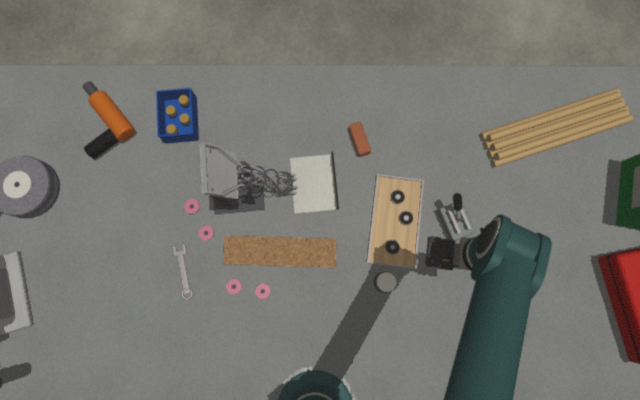

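All three discs are black side up in the tray at (397,197), (405,217) and (392,247). The middle one was nudged but lies clear of the others. Next I'll switch the isolator on.

```bash
python3 - <<'E'
from h import *
np.set_printoptions(precision=1,suppress=True)
print(toggle(-1)); go([300,-520,350],TS); pause(.5)
f=grab_frame("top"); cv2.imwrite("pics/end.png",cv2.resize(f["pixels"][120:300,180:500],(800,450)))
print([(r["p"],np.round(r["position"])) for r in spot_in(f,"toggle_tip")])
P=pts(f); g=cv2.cvtColor(f["pixels"],cv2.COLOR_BGR2HSV)
m=(abs((P-T0)@TL)<124)&(abs((P-T0)@TS)<62)&(g[...,2]<90)
n,l,st,_=cv2.connectedComponentsWithStats(m.astype(np.uint8))
for k in range(1,n):
    if st[k,4]>30: q=P[l==k]; print(st[k],(q.min(0)+q.max(0))/2,np.ptp(q,0),np.percentile(q[:,2],[10,50,90]))
for k in("compound_bar","tin","spanner"): print(k,[np.round(r["position"]) for r in spot_in(f,k)][:1])
s=get_state(); print(s["clock"],s["ft_force"])
E
```

```text
False
[(0.69, array([ 486., -414.,  115.]))]
[391 191  13  13  99] [ 596.6 -239.    13.3] [36.2 36.5 13.2] [10.5 13.6 17.3]
[399 212  14  12 105] [ 534.8 -262.2   13.9] [33.4 38.9 12.8] [ 9.9 13.5 16.7]
[386 241  13  12 104] [ 449.8 -220.8   12.4] [32.9 35.8 13. ] [ 9.5 13.2 16. ]
compound_bar [array([ 774., -126.,   39.])]
tin [array([ 348., -187.,   67.])]
spanner [array([381., 386.,   8.])]
70.925 [-1.  -0.4 -0.5]
```

View pics/end.png

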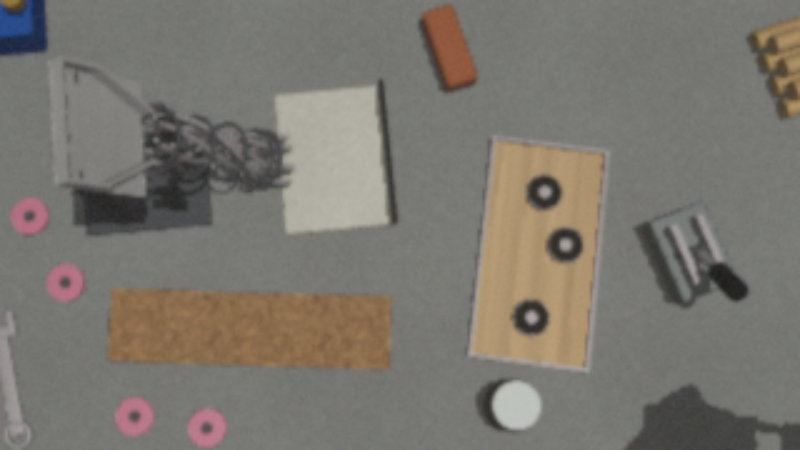

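The three discs lie flat and apart in the tray, black side up, at (544,192), (565,245) and (531,317). The toggle is back on at (728,280), and the bar, tin and spanner have not moved.

```bash
python3 -c "
from plant import *
print(finish_job())"
```

```text
the job is handed in; nothing more can be done
None
```

The job is handed in: the isolator was off before any disc was lifted, all three discs lie flat and apart in the tray, black face up, the isolator is back on, and the compound bar, tin and spanner are where they were.

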